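# Try the sample case, free its bolt if caught, hold the lid up

## Task

Open the earth-sample case for a colleague: before touching the orange bolt knob, tug the lid up a little by its black handle to learn if it is caught; only a caught lid needs its bolt slid fully to the other end of the slot, for sliding the bolt of a free one would catch it. Then raise the lid to about 60 degrees and finish while still holding it there with the gripper, leaving the things around the case where they are.

Things in the scene. Friction and masses are not known exactly. Their poses are not given: they have to be found in the camera images.
- case: White open-topped metal sample case, 200 (its x) x 300 (its y) x 90 mm high, fixed to the bench, earth cubes inside. Origin at the centre of its underside; its -x side is the front, towards the robot; its yaw turns everything on it.
- lid (a joint): Angle of the clear, aluminium-rimmed lid (200 x 300 x 8 mm, 0.3 to 0.65 kg): 0 shut, grows as its front rises, stop at 1.4 rad. Hinged on the case's far (+x) top edge; falls shut by itself from any angle. Caught, it has about 0.023 rad of free play (5 to 6 mm at the handle), then stops dead; free, it keeps rising with 2 to 4 N.
- lid_hinge (a point): Point on the hinge line, at the middle of the case's far top edge, 90 mm above the bench. The hinge line runs along the case's y. Turns with the lid.
- lid_handle (a point): Middle of the lid's black handle: a level round bar 12 mm thick, 100 mm long, parallel to the hinge line, 70 mm to the -y side of the case's middle. Its axis is 245 mm in front of the hinge line and 4 mm above it when shut, 45 mm out from the lid's edge (39 mm clear gap for a finger). A hand that keeps pointing down can lift it all the way, the bar turning in the fingers.
- bolt (a joint): Sliding bolt on the lid: 0 at the -y end of its slot, 0.030 m at the +y end (along the case's +y). Starts within 6 mm of the -y end, stays where left; about 2 N moves it. A hidden hook catches it at one end only; which end differs each time, known only by tugging. It is free only in the last 10 mm at the other end: slide it fully across. If free at the start, sliding would catch it.
- bolt_knob (a point): Centre of the bolt's orange knob, an upright cylinder 16 mm thick, 32 mm high; the grey cover's flat top is 22 mm below this point. Lid shut: 120 mm above the bench, 217 mm in front of the hinge line, 55 mm (bolt 0) to 85 mm (bolt 0.030) to the +y side of the case's middle. Moves with bolt and lid; can be pinched from above along the case's y, 35 mm free each side.
- earth_block_mid (a point): Centre of a loose layered earth block, 70 x 45 x 50 mm, beside the case on its -y side. A bystander.
- pigment_jar_mid (a point): Centre of a loose amber jar, 48 mm across, 70 mm high, beside the case on its +y side. A bystander.
- sieve_cup_mid (a point): Centre of a small loose steel bowl, 70 mm across, 40 mm high, beside the case on its +y side. A bystander.

How it is judged:
On the way:
1. the lid is tugged up to the end of its play (0.012 rad or more) before the bolt is slid (less than 9 mm from its slot's -y end) (value of joint lid above 0.012 rad and value of joint bolt below 0.009 m), for 0.1 s.
At the end, for the whole second after the job is handed in: The lid stands still at 50 to 70 degrees (0.87 to 1.22 rad), carried by the gripper's fingers (over 0.5 N on lid or handle), and the three bystanders are within 20 mm of where they began (value of joint lid between 0.87 and 1.22 rad and velocity of joint lid between -0.05 and 0.05 rad/s and contact force between the fingers and lid above 0.5 N and distance of each of earth_block_mid, pigment_jar_mid, sieve_cup_mid from where it was at the start of the episode below 0.02 m); the arm keeps its last pose, push and grip.
It fails at once if a bystander is knocked more than 20 mm away (distance of any of earth_block_mid, pigment_jar_mid, sieve_cup_mid from where it was at the start of the episode above 0.02 m).
It also fails if it takes over 64 s, if anything falls off the work surface, if the arm or the gripper's body presses on something with over 40 N, if the wrist force passes 120 N, or if a joint passes its speed limit or range.

## Robot

A 6-joint arm with a two-finger parallel gripper is mounted at the origin on the work surface. World frame = base frame: x ahead of the robot, y to its left, z up, the work surface at z = 0. Lengths are in m, angles in rad, forces in N, time in s.
With the tool pointing down it reaches from about 0.225 to 0.875 m from the base axis. Payload 3.4 kg.
Tool frame: the origin (TCP) lies between the finger pads; the fingertips stand 8 mm ahead of it and the grasp point (between the pads) lies 11 mm behind it; z points along the fingers, y is the line along which they close (so a half turn about z gives the same grasp; the last joint's range is limited). The gripper opens to 85 mm and grips with 20 to 120 N. Pads are 22 mm wide; open, the fingers measure 114 mm over their backs; the gripper's body (76 mm by 85 mm) begins 54 mm behind the grasp point. The pads swing forward as they close: fully open they stand 13 mm farther back than shut.
Start: joints at [-1.295, 0.276, 1.505, -0, 1.361, -0.121], TCP at [0.222, -0.53, 0.239] pointing down, gripper open.
Joint ranges: [-2.89, 2.89], [-0.75, 2.08], [0.22, 2.7], [-1.18, 4.32], [0.11, 2.71], [-2.7, 2.7]. Speed limits (rad/s): [2.57, 2.57, 3.14, 3.14, 3.14, 3.14].

## Interface

Orientations are given as a unit quaternion [w, x, y, z].
In Python, from rig import manip gives the robot as it stands.
- The arm moves only by the tool move_arm, never from a script. Its argument "deltas" is a list that holds one entry, the list of rows, each a list of 5 numbers: the shift along the tool's x, y, z normalised to -1 to 1, where 1 is 80 cm, then the turn about the tool's z normalised to -1 to 1, where 1 is 120 degrees, then the closure, from -1 (fully open) to 1 (shut). In form: [[[tx, ty, tz, twist, grip], ...]]. A call has 1 to 12 rows; each row is the pose to reach, as a shift and turn from the pose commanded when the call began, along the tool's axes at that moment; what a row does not reach only later rows make up. A row lasts 1/10 s, in which the tool goes at most 50 mm and 8.59 degrees, less where a joint would pass 70% of its speed; a pose out of reach is approached as far as the arm can. A call with a number of a shift or a turn outside -1 to 1 is refused whole. A call with a gripper value outside its range is refused whole. The fingers move at their own pace and stop on an object; "squeeze" is the grip in N (left out, the last holds). Time passes only in rows, so rows that repeat a pose let the fingers close. It gives the time, the measured TCP pose, the force, the opening and the grip force at its end, in the units of the state.
- manip.get_state(): the state, without advancing time (a new reading comes with each control period).
- manip.get_image(name): name is "scene" or "top" or "wrist"; returns the picture (400x640x3 uint8, red, green, blue); there is no depth.
- manip.camera_params(name): a dict with "fx", "fy", "cx", "cy" (pixels), "R" (3x3) and "t" (3): a world point X has camera coordinates R X + t; the wrist camera has in their place "tool_from_camera" (4x4, takes a point from camera to tool coordinates, whose origin is the TCP and whose axes are the flange's). Camera axes: x right, y down, z forward; pixel columns grow to the right and rows downward; lengths in m; the calibration is good to about 2 mm. A picture is of the moment at which its call begins: read the wrist's pose just before it. camera_params takes no time and is no camera call.
- manip.sign_off(): hands the job in; it is judged then, once.
The state is a dict: "clock": time; "qpos": joint angles; "qd": joint speeds; "effort": joint torques, N m; "position": TCP position; "ee_rot": TCP orientation; "contact_force": force on the tool from outside, world axes, zero at the start; "moment": the same for the moment, N m; "width": finger opening in m; "gripper_force": force on a finger pad.
Only numpy, scipy, OpenCV 4.12 (cv2) and the standard library are available. Lean on these libraries where they do the work, as an engineer would, in place of code of your own. Each camera call takes 0.05 s, during which the arm holds its last target. There are 200 camera calls.

## Working session

There is one attempt and no reset: what is moved stays moved. The work goes in short steps, Python scripts to look and compute and a tool call to move; the robot and the scene stay as the last step left them, time stands still between calls to the robot, and variables do not carry over. Pictures are saved under pics/ and viewed, at most 10 in all, crops included, and the job is handed in when it is done.

Besides the shell and the picture viewer there is one more tool, called after "Request:" as a command line: name --argument value ..., lists and objects as JSON in quotes. move_arm: Moves the arm, as the interface text tells. Scaled input: -1 to 1 covers 80 cm each way for a shift and 120 degrees each way for a turn. Its arguments: {"type":"object","properties":{"deltas":{"type":"array","items":{"type":"array","items":{"type":"array","items":{"type":"number","minimum":-1,"maximum":1}}}},"squeeze":{"type":"number"}},"required":["deltas"]}

```bash
mkdir -p pics; python3 - <<'E'
from rig import manip
import cv2
s=manip.get_state();print(s)
for n in("top","scene"):
    im=manip.get_image(n);cv2.imwrite(f"pics/{n}0.png",im[:,:,::-1])
    print(n,manip.camera_params(n))
print(manip.camera_params("wrist"))
E
```

```text
{'clock': 0.0, 'qpos': array([-1.29505194e+00,  2.76611278e-01,  1.50615347e+00, -2.10753589e-05,
        1.36070140e+00, -1.21003016e-01]), 'qd': array([-2.06997472e-03,  1.34408354e-03, -2.62696791e-04, -4.77944049e-04,
        9.76058729e-05, -9.91828552e-04]), 'effort': array([-1.83575685e-03, -4.16775155e+01, -2.45807147e+01, -4.54766623e-04,
        1.11014169e-02,  8.20174733e-06]), 'position': array([ 0.22203463, -0.52983322,  0.23842232]), 'ee_rot': array([-9.33147633e-04,  9.80387512e-01,  1.97077264e-01, -8.26775038e-05]), 'contact_force': array([0.53311642, 0.39063689, 0.66142555]), 'moment': array([-0.00962472,  0.02475877,  0.00978543]), 'gripper_force': 0.0, 'width': 0.0850886785313208}
top {'fx': 479.0432199148514, 'fy': 479.0432199148514, 'cx': 317.530199788552, 'cy': 206.41185948206223, 'R': array([[-0.04449598, -0.99899834, -0.00473499],
       [-0.97525313,  0.04446485, -0.21657378],
       [ 0.21656738, -0.00501885, -0.97625477]]), 't': array([0.04425308, 0.63557912, 1.1173164 ])}
scene {'fx': 430.84635676455287, 'fy': 430.84635676455287, 'cx': 320.5778927949025, 'cy': 197.75517388533697, 'R': array([[ 0.11460285,  0.99339011, -0.00650239],
       [ 0.69011939, -0.0843207 , -0.71876648],
       [-0.71456379,  0.07788526, -0.69522117]]), 't': array([-0.08846037, -0.34259697,  1.62398508])}
{'fx': 325.8560754673152, 'fy': 325.8560754673152, 'cx': 319.58269318821334, 'cy': 196.3358503017223, 'tool_from_camera': array([[-2.48474266e-04, -9.65725977e-01, -2.59563627e-01,
         6.53512714e-02],
       [ 9.99999965e-01, -2.63954144e-04,  2.47843510e-05,
         3.92314223e-04],
       [-9.24477866e-05, -2.59563612e-01,  9.65726008e-01,
        -1.34467715e-01],
       [ 0.00000000e+00,  0.00000000e+00,  0.00000000e+00,
         1.00000000e+00]])}
```

View pics/top0.png

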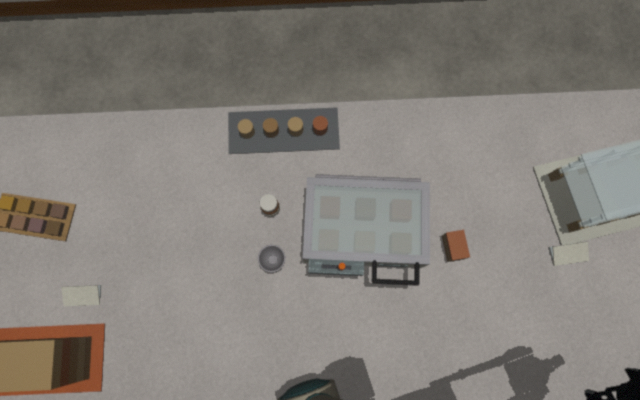

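View pics/scene0.png

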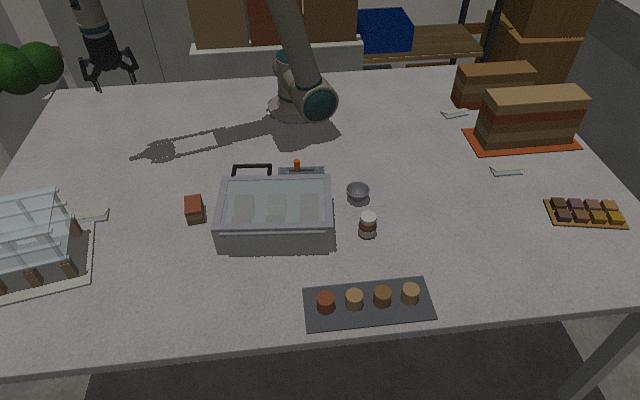

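The top view shows the case at about (367,222), the black handle bar along row ~282 (cols 374–419), the orange knob at (342,267), the jar at (269,204), the bowl at (271,259) and the block at (457,245). The scene view shows the same layout from behind.

```bash
cat > h.py <<'E'
import numpy as np,cv2
from rig import manip
def ray(n,px):
    p=manip.camera_params(n);u=np.array([(px[0]-p['cx'])/p['fx'],(px[1]-p['cy'])/p['fy'],1.])
    return -p['R'].T@p['t'],p['R'].T@u
def onz(n,px,z):
    o,d=ray(n,px);return o+d*(z-o[2])/d[2]
def comps(im,mask,box,amin=8):
    x0,y0,x1,y1=box;m=np.zeros(mask.shape,np.uint8);m[y0:y1,x0:x1]=mask[y0:y1,x0:x1]
    k,l,st,c=cv2.connectedComponentsWithStats(m)
    return [(st[i],c[i],np.argwhere(l==i)[:,::-1]) for i in range(1,k) if st[i][4]>=amin]
E
python3 - <<'E'
from h import *
np.set_printoptions(precision=4,suppress=True)
top=cv2.imread('pics/top0.png');sc=cv2.imread('pics/scene0.png')
for n,im,bh,bk in(("top",top,(365,255,430,292),(330,255,355,275)),("scene",sc,(225,155,280,180),(285,155,308,175))):
    dark=(im.max(2)<60).astype(np.uint8)
    for st,c,p in comps(im,dark,bh,15):
        print(n,'handle',st,c)
        # bar: outermost pixels
        r=p[:,1]; 
        sel=p[r>=r.max()-6] if n=="top" else p[r<=r.min()+4]
        (cx,cy),wh,a=cv2.minAreaRect(sel.astype(np.float32));print('  bar',cx,cy,wh,a,onz(n,(cx,cy),.094))
        v=cv2.fitLine(sel.astype(np.float32),cv2.DIST_L2,0,.01,.01).ravel()
        e=[onz(n,v[2:]+v[:2]*t,.094) for t in(-20,20)];d=e[1]-e[0];print('  dir',np.degrees(np.arctan2(d[1],d[0])))
    b,g,r=[im[:,:,i].astype(int) for i in range(3)]
    for st,c,p in comps(im,((r>150)&(g<120)&(b<90)).astype(np.uint8),bk,5): print(n,'knob',st,c,onz(n,c,.125))
crop=cv2.resize(top[160:300,245:480],None,fx=3.4,fy=3.4,interpolation=cv2.INTER_CUBIC);cv2.imwrite('pics/topc.png',crop)
E
```

```text
top handle [372 261  48  24 340] [395.5676 276.9147]
  bar 395.0 281.0 (6.0, 46.0) 90.0 [ 0.4444 -0.1577  0.094 ]
  dir -93.7343136614932
top knob [339 263   6   6  29] [341.7241 265.4138] [ 0.4835 -0.0334  0.125 ]
scene handle [231 164  41  13 205] [252.1805 167.5268]
  bar 252.0 166.0 (4.0, 38.0) 90.0 [ 0.4437 -0.1585  0.094 ]
  dir 84.363747644943
scene knob [294 159   5   3  12] [296.1667 159.9167] [ 0.4701 -0.0327  0.125 ]
```

View pics/topc.png

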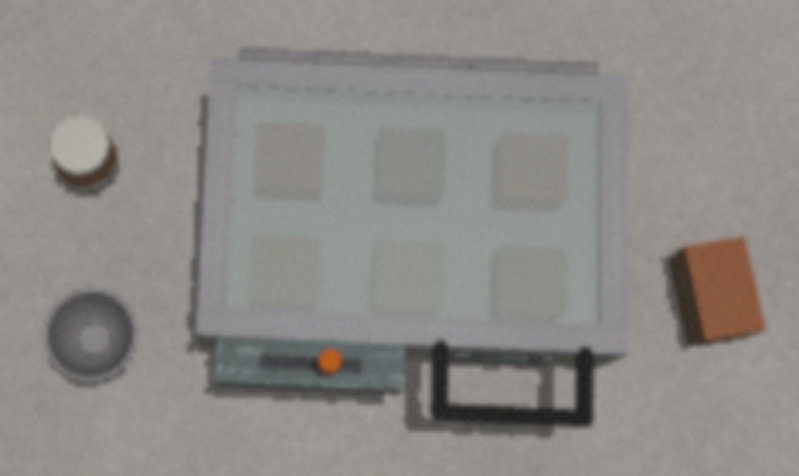

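The crop confirms the case yaw at about −5.3°, the handle bar (432–592, 420) parallel to the hinge, and the knob (330,362) near the −y end of its slot. I'll hover over the handle next.

```bash
cat >> h.py <<'E'
from scipy.spatial.transform import Rotation as Ro
YAW=np.radians(-5.3);EX=np.array([np.cos(YAW),np.sin(YAW),0]);EY=np.array([-EX[1],EX[0],0])
def rot(s): return Ro.from_quat(np.asarray(s['ee_rot'])[[1,2,3,0]]).as_matrix()
def plan(target,yang=None):
    s=manip.get_state();R=rot(s);d=R.T@(np.asarray(target)-s['position'])/.8
    tw=0
    if yang is not None:
        a=np.degrees(np.arctan2(R[1,1],R[0,1]));tw=-((yang-a+180)%360-180)/120
    print(np.round(d,4),'tw',round(tw,4))
def wpx(s,X):
    p=manip.camera_params('wrist');T=np.linalg.inv(p['tool_from_camera'])
    c=T@np.append(rot(s).T@(np.asarray(X)-s['position']),1);return c[0]/c[2]*p['fx']+p['cx'],c[1]/c[2]*p['fy']+p['cy']
E
python3 -c "
from h import *
plan((.444,-.158,.19),-5.3)"
```

```text
[ 0.4355 -0.3214  0.0613] tw -0.5164
```

Request:
move_arm --deltas '[[[0.4355,-0.3214,0.0613,-0.5164,0],[0.4355,-0.3214,0.0613,-0.5164,0],[0.4355,-0.3214,0.0613,-0.5164,0],[0.4355,-0.3214,0.0613,-0.5164,0],[0.4355,-0.3214,0.0613,-0.5164,0],[0.4355,-0.3214,0.0613,-0.5164,0],[0.4355,-0.3214,0.0613,-0.5164,0],[0.4355,-0.3214,0.0613,-0.5164,0],[0.4355,-0.3214,0.0613,-0.5164,0],[0.4355,-0.3214,0.0613,-0.5164,0],[0.4355,-0.3214,0.0613,-0.5164,0],[0.4355,-0.3214,0.0613,-0.5164,0]]]' --squeeze 30

```text
clock: 1.3
position: [0.4438, -0.1593, 0.1902]
ee_rot: [0.0, 0.739, 0.673, -0.0]
contact_force: [0.3, -0.3, 1.1]
width: 0.0426
gripper_force: 0.0
```

```bash
python3 - <<'E'
from h import *
s=manip.get_state();print(s['clock'],s['position'],s['ee_rot'],s['width'],s['contact_force'])
im=manip.get_image('wrist')[:,:,::-1].copy();cv2.imwrite('pics/w1raw.png',im)
h=np.array([.444,-.158,.094])
for P in(h,h+.05*EY,h-.05*EY,h+.028*EX+.128*EY+[0,0,.026]):
    u=wpx(s,P);print(u);cv2.circle(im,tuple(int(round(x)) for x in u),3,(0,255,0),1)
cv2.imwrite('pics/w1.png',im)
E
```

```text
1.3 [ 0.4437853  -0.15930432  0.19019373] [ 4.20002577e-05  7.39206112e-01  6.73479152e-01 -3.93230633e-04] 0.04263109246878091 [ 0.31195929 -0.32246608  1.08562248]
(np.float64(319.7381430013165), np.float64(198.58582418843667))
(np.float64(319.6944612118627), np.float64(129.18309866885767))
(np.float64(319.77732573858043), np.float64(260.84034245429496))
(np.float64(370.010485928144), np.float64(-11.230142310882343))
```

View pics/w1.png

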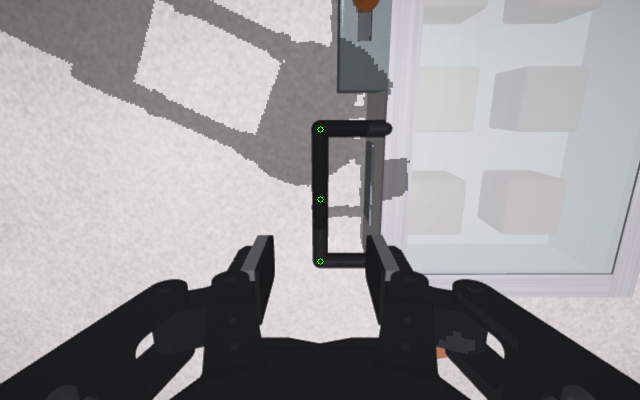

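The projected points fall on the bar (col 320, rows 129–261), and the fingers straddle it. I'll descend and close.

Request:
move_arm --deltas '[[[0,0,0.04,0,0],[0,0,0.08,0,0],[0,0,0.11,0,0],[0,0,0.134,0,0],[0,0,0.134,0,0],[0,0,0.134,0,1],[0,0,0.134,0,1],[0,0,0.134,0,1],[0,0,0.134,0,1],[0,0,0.134,0,1],[0,0,0.134,0,1]]]' --squeeze 30

```text
clock: 2.45
position: [0.4439, -0.1595, 0.0842]
ee_rot: [0.001, 0.739, 0.674, -0.001]
contact_force: [-4.7, -3.7, 6.9]
width: 0.0109
gripper_force: 29.6
```

Request:
move_arm --deltas '[[[0,0,-0.00125,0,1],[0,0,-0.0025,0,1],[0,0,-0.00375,0,1],[0,0,-0.005,0,1],[0,0,-0.006,0,1],[0,0,-0.006,0,1],[0,0,-0.006,0,1]]]'

```text
clock: 3.15
position: [0.4439, -0.1595, 0.0879]
ee_rot: [0.001, 0.739, 0.674, -0.001]
contact_force: [-2.3, -4.6, -2.2]
width: 0.011
gripper_force: 29.2
```

Request:
move_arm --deltas '[[[0,0,-0.00125,0,1],[0,0,-0.0025,0,1],[0,0,-0.004,0,1],[0,0,-0.005,0,1],[0,0,-0.005,0,1],[0,0,-0.005,0,1]]]'

```text
clock: 3.75
position: [0.4441, -0.1595, 0.092]
ee_rot: [0.001, 0.739, 0.674, -0.001]
contact_force: [-2.5, -4.4, -2.4]
width: 0.0109
gripper_force: 29.2
```

Request:
move_arm --deltas '[[[0,0,-0.00125,0,1],[0,0,-0.0025,0,1],[0,0,-0.005,0,1],[0,0,-0.0075,0,1],[0,0,-0.01,0,1],[0,0,-0.01,0,1],[0,0,-0.01,0,1]]]'

```text
clock: 4.45
position: [0.4446, -0.1595, 0.1002]
ee_rot: [0.001, 0.739, 0.674, -0.0]
contact_force: [-1.9, -4.2, -1.8]
width: 0.0107
gripper_force: 29.3
```

```bash
python3 - <<'E'
from h import *
s=manip.get_state();print(s['position'],s['contact_force'])
cv2.imwrite('pics/s2.png',manip.get_image('scene')[:,:,::-1]);im=cv2.imread('pics/s2.png')
a=cv2.imread('pics/scene0.png')
c=lambda i:cv2.resize(i[145:260,205:345],None,fx=2.8,fy=2.8)
cv2.imwrite('pics/s2c.png',np.hstack([c(a),c(im)]))
# arc: lift offsets in normalized tool units from here
R=rot(s);H=np.array([.444,-.1595,.09])+.245*EX
z0=.0835;a0=np.arctan2(s['position'][2]-z0+.004,.245)
print('a0',np.degrees(a0))
P=lambda t:-.245*np.cos(t)*EX+.245*np.sin(t)*np.array([0,0,1])
for d in list(range(4,62,3))+[61]:
    t=np.radians(d);print(d,np.round(R.T@(P(t)-P(a0))/.8,4))
E
```

```text
[ 0.44456737 -0.15950884  0.10016395] [-1.9000365  -4.23911069 -1.7799116 ]
a0 4.821067715497469
4 [ 0.     -0.0003  0.0044]
7 [-0.      0.0012 -0.0116]
10 [-0.0001  0.0036 -0.0274]
13 [-0.0001  0.0068 -0.0431]
16 [-0.0001  0.0108 -0.0587]
19 [-0.0002  0.0157 -0.0739]
22 [-0.0002  0.0213 -0.089 ]
25 [-0.0002  0.0277 -0.1037]
28 [-0.0003  0.0349 -0.118 ]
31 [-0.0003  0.0428 -0.1319]
34 [-0.0003  0.0514 -0.1455]
37 [-0.0004  0.0608 -0.1585]
40 [-0.0004  0.0708 -0.171 ]
43 [-0.0004  0.0814 -0.183 ]
46 [-0.0005  0.0927 -0.1945]
49 [-0.0005  0.1045 -0.2053]
52 [-0.0005  0.1169 -0.2155]
55 [-0.0006  0.1298 -0.225 ]
58 [-0.0006  0.1432 -0.2338]
61 [-0.0006  0.157  -0.2419]
61 [-0.0006  0.157  -0.2419]
```

View pics/s2c.png

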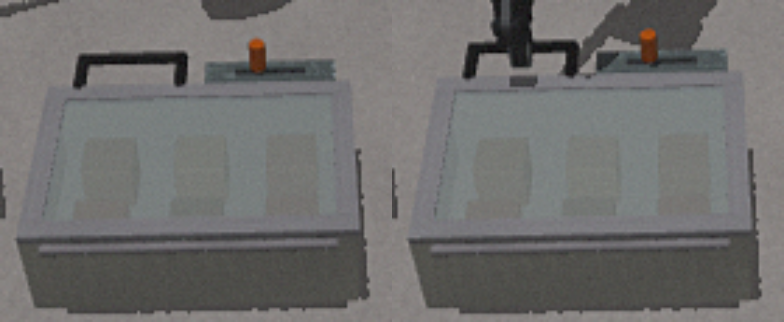

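Before and after: the handle and knob (648,45) have both risen with the lid, about 16 mm at 2–4 N. That is well past the 5–6 mm play, so the lid is free and the bolt stays untouched. I'll raise it along the arc.

Request:
move_arm --deltas '[[[0,0.0012,-0.0116,0,1],[0,0.0036,-0.0274,0,1],[0,0.0068,-0.0431,0,1],[0,0.0108,-0.0587,0,1],[0,0.0157,-0.0739,0,1],[0,0.0213,-0.089,0,1],[0,0.0277,-0.1037,0,1],[0,0.0349,-0.118,0,1],[0,0.0428,-0.1319,0,1],[0,0.0428,-0.1319,0,1]]]'

```text
clock: 5.5
position: [0.4771, -0.1625, 0.2067]
ee_rot: [-0.0, 0.739, 0.674, -0.002]
contact_force: [-6.2, -4.7, 0.3]
width: 0.0106
gripper_force: 29.4
```

```bash
python3 - <<'E'
from h import *
s=manip.get_state();print(s['position'],s['contact_force'],s['moment'])
R=rot(s);P=lambda t:-.245*np.cos(t)*EX+.245*np.sin(t)*np.array([0,0,1])
for d in range(34,62,3): print(d,np.round(R.T@(P(np.radians(d))-P(np.radians(31)))/.8,4))
E
```

```text
[ 0.47714075 -0.1624549   0.20674117] [-6.15095351 -4.74942312  0.27775337] [-0.69300876  1.00949687  0.09627892]
34 [-0.      0.0086 -0.0135]
37 [-0.0001  0.0179 -0.0266]
40 [-0.0001  0.0278 -0.0392]
43 [-0.0002  0.0384 -0.0512]
46 [-0.0002  0.0496 -0.0627]
49 [-0.0002  0.0614 -0.0735]
52 [-0.0003  0.0738 -0.0838]
55 [-0.0003  0.0866 -0.0933]
58 [-0.0003  0.1    -0.1022]
61 [-0.0004  0.1138 -0.1104]
```

Request:
move_arm --deltas '[[[0,0.0086,-0.0135,0,1],[0,0.0179,-0.0266,0,1],[0,0.0278,-0.0392,0,1],[0,0.0384,-0.0512,0,1],[0,0.0496,-0.0627,0,1],[0,0.0614,-0.0735,0,1],[0,0.0738,-0.0838,0,1],[0,0.0866,-0.0933,0,1],[0,0.1,-0.1022,0,1],[0,0.11,-0.108,0,1],[0,0.11,-0.108,0,1],[0,0.11,-0.108,0,1]]]'

```text
clock: 6.7
position: [0.5634, -0.1703, 0.2952]
ee_rot: [0.0, 0.739, 0.674, -0.002]
contact_force: [-10.0, -1.6, 12.4]
width: 0.0106
gripper_force: 31.0
```

Request:
move_arm --deltas '[[[0,0,0,0,1],[0,0,0,0,1],[0,0,0,0,1],[0,0,0,0,1],[0,0,0,0,1],[0,0,0,0,1]]]'

```text
clock: 7.3
position: [0.5632, -0.1703, 0.2951]
ee_rot: [0.0, 0.739, 0.674, -0.002]
contact_force: [-9.9, -3.1, 13.9]
width: 0.0108
gripper_force: 31.0
```

```bash
python3 - <<'E'
from h import *
s=manip.get_state();print(s['position'],s['contact_force'],s['gripper_force'],s['width'],np.abs(s['qd']).max())
print(np.degrees(np.arctan2(s['position'][2]+.011-.09,.245-(s['position'][:2]-[.444,-.1595])@EX[:2])))
a=manip.get_image('scene')[100:300,150:400,::-1];b=manip.get_image('top')[130:330,220:470,::-1]
cv2.imwrite('pics/f.png',cv2.resize(np.hstack([a,b]),None,fx=1.6,fy=1.6))
E
```

```text
[ 0.56316791 -0.17029643  0.29506846] [-9.90789329 -3.06213419 13.85834177] 30.983542799949646 0.010773548897653957 0.0013944237183686075
59.88138690753652
```

View pics/f.png

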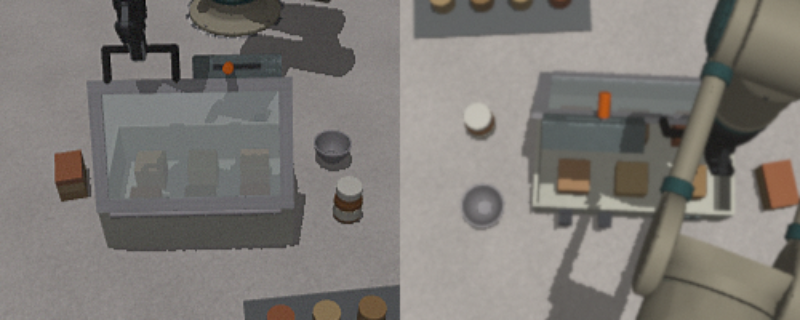

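Both views show the lid standing open at about 60° with the handle in the fingers. The block, jar and bowl are where they started, and everything is still, so I'm handing in.

```bash
python3 -c "
from rig import manip
print(manip.sign_off())"
```

```text
the job is handed in; nothing more can be done
None
```

The tug showed the lid was free, so I left the bolt alone, raised the lid to about 60° and handed the job in with the gripper still holding it; the block, jar and bowl look unmoved (no verdict came back).

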